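# Open the drop gate and feed the block

### The job

Two pine blocks wait in the lanes of the stock feeder. Push the gate arm over the larger block's lane up past its balance point, so that it stays raised by itself, then push that block along its lane, under the open gate, until it rests against the end stop. Nothing is to be picked up; leave the other gate down and the smaller block, the tape roll and the pliers alone.

Things in the scene. Friction and masses are not known exactly. Their poses are not given: they have to be found in the camera images.
- rack: two-lane stock feeder, fixed, plywood base 300 x 244 x 12 mm (x -210 to +90). Origin on the bench top; x runs along the lanes to the end stop, y left, z up. Lanes 68 mm wide, centred at y = +79 and -79 mm, floor at z = 12 mm, between a 90 mm wide spine and outer guides (outer faces y = +-122 mm), both up to z = 30 mm. A steel plate (x 9 to 21, 84 mm wide) on the spine reaches z = 111.
- end_stop (a point): middle of the front face of the end stop, a wooden bar across the far end of both lanes, at rack x = 60 mm; its top is at z = 38 mm
- gate_left_pivot (a point): hinge point of the left gate: rack x 0, y +22, z 78 mm, axis along rack x. Down, its arm, a 14 mm square bar, lies level to the left with its rubber tip 188 mm from the pivot; the last 88 mm overhang the rack's edge, underside 71 mm above the bare bench. A paddle 44 x 34 mm below the bar (35 to 79 mm from the pivot) bars the lane. A 40 mm disc counterweight stands 52 mm above the pivot.
- gate_right_pivot (a point): hinge point of the right gate, at rack x = +30, y = -22, z = 78 mm: the mirror image of the left gate, its arm lying to the right (towards rack -y) when down.
- gate_left_push (a point): point on the underside of the left gate's bar, 155 mm from the pivot, in the overhanging part: a good place to push up; it moves with the arm
- gate_right_push (a point): the same point on the right gate's bar
- gate_left (a joint): angle of the left gate, rad: 0 = down (level, on a pin of the outer guide), grows as the tip goes up, 1.83 = fully raised (15 degrees past upright, leaning over the spine). Short of its balance point, about 1.0 rad, it falls shut; beyond it, it falls open and stays. Weighs 0.36 kg; raising it takes about 1 N at the push point.
- gate_right (a joint): angle of the right gate, rad, the same meaning, mirrored
- work_block: the larger pine block, 111 mm long, 56 mm wide, 41 mm high, about 0.13 kg, standing loose in one of the lanes (either), its long side (body y) along the lane, before the gate. Origin at the centre of its underside. Fully home, its front end touches the end stop: its origin is then at rack x = 4 mm.
- small_block: the smaller pine block, 91 x 35 x 36 mm, in the other lane; to be left alone. Origin at the centre of its underside
- tape_roll: roll of masking tape lying flat to the left of the feeder, 104 mm diameter, 25 mm high; bystander. Origin at the centre of its underside
- pliers: pliers lying on the bench to the right, 178 x 56 x 12 mm; bystander. Origin at the centre of their underside

How it is judged:
By the outcome, as a careful person would: the job done as asked, in the order asked, and still so for the second after the job is handed in, with the robot touching nothing.
It also fails if it takes over 64 s, if anything falls off the work surface, if the arm or the gripper's body presses on something with over 40 N, if the wrist force passes 120 N, or if a joint passes its speed limit or range.

### The arm

A 6-joint arm with a two-finger parallel gripper is mounted at the origin on a cart in front of the work surface, level with it; the furniture and walls round the work are solid. World frame = base frame: x ahead of the robot, y to its left, z up, the work surface at z = 0. Lengths are in m, angles in rad, forces in N, time in s.
With the tool pointing down it reaches from about 0.375 to 0.9 m from the base axis. Payload 3.1 kg.
Tool frame: the origin (TCP) lies midway between the tips of the shut fingers; the grasp point (between the pads) lies 19 mm behind it (pinch_z is the distance from the TCP to the grasp point, in m); y points along the fingers, z is the direction in which the jaws open and shut, and the axes are right-handed (so a half turn about y gives the same grasp; the last joint's range is limited). The gripper opens to 87 mm and grips with 3 to 60 N. Pads are 19 mm wide; open, the fingers measure 117 mm over their backs; the gripper's body (75 mm by 190 mm) begins 51 mm behind the grasp point.
Start: joints at [-1.478, 0.527, 1.433, -0, 1.181, -0.178], TCP at [0.168, -0.602, 0.223] pointing down, gripper open.
Joint ranges: [-3.08, 3.08], [-0.75, 2.2], [0.22, 2.44], [-1.43, 4.57], [0, 2.65], [-2.85, 2.85]. Speed limits (rad/s): [2.79, 2.79, 3.14, 3.14, 3.14, 3.14].

### API

Orientations are given as a unit quaternion [x, y, z, w].
In Python, from rig import * gives the robot as it stands.
- The arm moves only by the tool drive_tool, never from a script. Its argument "plan" is a list of rows, each a list of 7 numbers: the shift along the tool's x, y, z in mm, then the turn, a rotation vector about the tool's x, y, z in degrees, then the finger opening in mm, from 0 to 87. A call has 1 to 10 rows; each row is the pose to reach, as a shift and turn from the pose commanded when the call began, along the tool's axes at that moment; what a row does not reach only later rows make up. A row lasts 1/10 s, in which the tool goes at most 50 mm and 8.59 degrees, less where a joint would pass 70% of its speed; a pose out of reach is approached as far as the arm can. A call with a gripper value outside its range is refused whole. The fingers move at their own pace and stop on an object; "newtons" is the grip in N (left out, the last holds). Time passes only in rows, so rows that repeat a pose let the fingers close. It gives the time, the measured TCP pose, the force and the opening at its end, in the units of the state.
- get_obs(): the state, without advancing time (a new reading comes with each control period).
- camera(name): name is "scene" or "top" or "wrist"; returns the picture (384x512x3 uint8, blue, green, red); there is no depth.
- get_calibration(name): a dict with "fx", "fy", "cx", "cy" (pixels), "origin" and "rotation" of the camera in the world; the wrist camera has in their place "tool_from_camera" (4x4, takes a point from camera to tool coordinates, whose origin is the TCP and whose axes are the tool frame's). Camera axes: x right, y down, z forward; pixel columns grow to the right and rows downward; lengths in m; the calibration is good to about 2 mm. A picture is of the moment at which its call begins: read the wrist's pose just before it. get_calibration takes no time and is no camera call.
- hand_in(): hands the job in, once; it reports no verdict.
Trained networks look in the newest picture that a camera, given by its name, has taken for a name from the list of things; names that differ only in an ending like _2 or _b are one class to them, and where a whole thing is asked for, a point or a joint stands for the part that bears it (a point fixed in the world has none). Each returns a list of dicts, best first, with "conf" (0 to 1); they miss things now and then, are a little off and sometimes report something else, mostly with a low value. They report only what shows in the picture. A call takes as long as a camera call.
- spot_in(camera, target): "location" ([column, row] in pixels, amid what is visible of it).
- mark_of(camera, target): "location" ([column, row] in pixels: a listed point, or the origin of a listed thing).
The state is a dict: "time": time; "q": joint angles; "joint_velocities": joint speeds; "joint_torque": joint torques, N m; "position": TCP position; "tool_rot": TCP orientation; "ft_force": force on the tool from outside, world axes, zero at the start; "moment": the same for the moment, N m; "grip_width": finger opening in m.
Only numpy, scipy, OpenCV 4.12 (cv2) and the standard library are available. Lean on these libraries where they do the work, as an engineer would, in place of code of your own. Each camera call takes 0.05 s, during which the arm holds its last target. There are 200 camera calls.

## Working session

There is one attempt and no reset: what is moved stays moved. The work goes in short steps, Python scripts to look and compute and a tool call to move; the robot and the scene stay as the last step left them, time stands still between calls to the robot, and variables do not carry over. Pictures are saved under pics/ and viewed, about 8 in all and at most 12, crops included, and the job is handed in when it is done.

Besides the shell and the picture viewer there is one more tool, called after "Emit:" in YAML: its name, and indented under it one key for each argument. drive_tool: Moves the arm, as the interface text tells. Its arguments: {"type":"object","properties":{"plan":{"type":"array","items":{"type":"array","items":{"type":"number"}}},"newtons":{"type":"number"}},"required":["plan"]}

```bash
mkdir -p pics; python3 - <<'E'
from rig import *
import cv2, numpy as np
o=get_obs(); print(o['time'],o['position'],o['tool_rot'])
for c in ['scene','top']:
    im=camera(c); cv2.imwrite(f'pics/{c}0.png',cv2.resize(im,None,fx=1.5,fy=1.5))
    k=get_calibration(c); print(c,{a:np.round(b,3).tolist() for a,b in k.items()})
    for t in ['end_stop','gate_left_pivot','gate_right_pivot','gate_left_push','gate_right_push','work_block','small_block','rack','tape_roll','pliers']:
        print(t,[(np.round(d['location'],1).tolist(),round(d['conf'],2)) for d in mark_of(c,t)[:2]])
E
```

```text
0.0 [ 0.16773763 -0.60129633  0.22158424] [-0.09576832  0.70134324 -0.69983122  0.09582458]
scene {'fx': 461.116, 'fy': 461.116, 'cx': 256.875, 'cy': 198.507, 'origin': [-0.395, 0.587, 1.031], 'rotation': [-0.435, 0.792, -0.373, 0.21]}
end_stop [([224.7, 207.7], 0.72), ([383.2, 198.1], 0.19)]
gate_left_pivot [([229.4, 206.6], 0.83), ([234.7, 223.2], 0.43)]
gate_right_pivot [([228.5, 198.1], 0.64)]
gate_left_push [([184.6, 231.1], 0.85), ([237.8, 247.9], 0.46)]
gate_right_push [([269.8, 179.6], 0.67)]
work_block [([240.3, 250.5], 0.79), ([230.1, 206.7], 0.61)]
small_block [([273.4, 223.7], 0.55)]
rack [([383.6, 197.9], 0.21)]
tape_roll [([171.5, 302.1], 0.73)]
pliers [([381.3, 198.7], 0.51)]
top {'fx': 483.782, 'fy': 483.782, 'cx': 252.673, 'cy': 191.419, 'origin': [0.501, -0.035, 1.459], 'rotation': [-0.698, 0.715, -0.016, 0.02]}
end_stop [([220.3, 166.2], 0.76)]
gate_left_pivot [([216.0, 181.3], 0.63), ([257.7, 206.4], 0.26)]
gate_right_pivot [([226.1, 169.3], 0.83)]
gate_left_push [([162.1, 193.3], 0.7)]
gate_right_push [([282.3, 160.5], 0.83)]
work_block [([205.6, 223.1], 0.69)]
small_block [([257.4, 209.1], 0.79)]
rack [([224.9, 183.2], 0.93)]
tape_roll [([126.2, 246.0], 0.59)]
pliers [([391.2, 234.7], 0.7)]
```

View pics/top0.png

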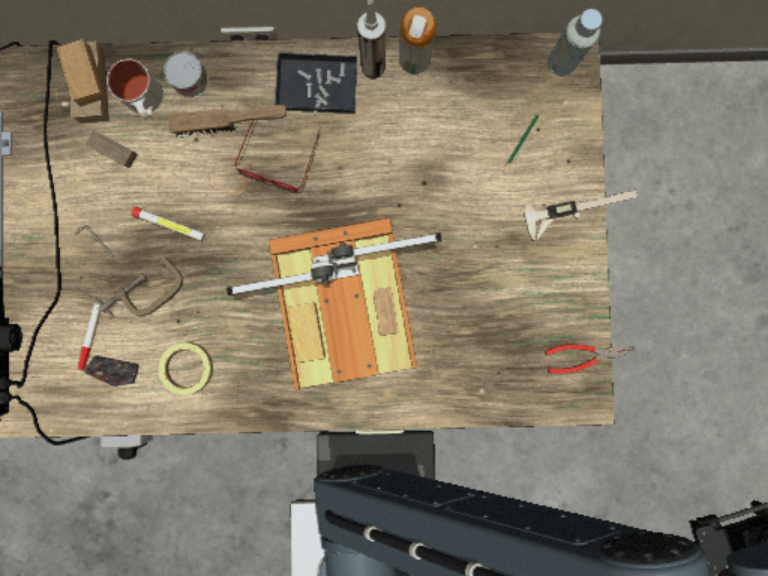

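View pics/scene0.png

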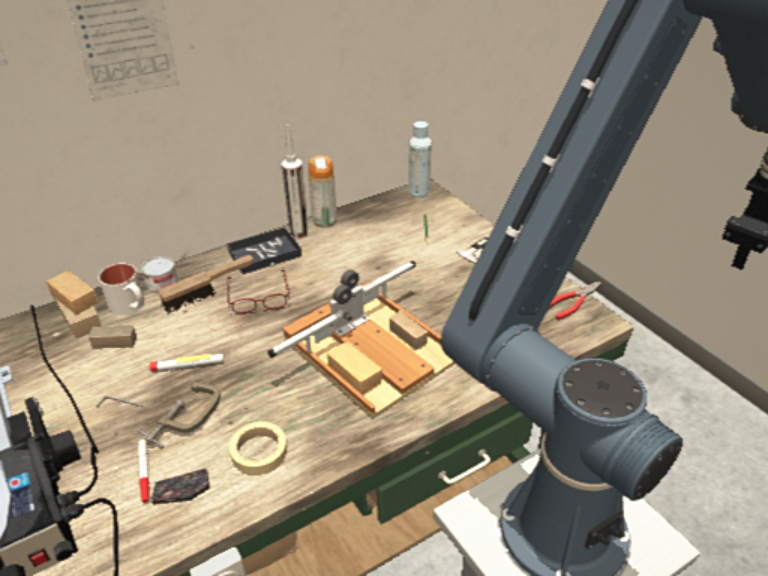

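```bash
cat > h.py <<'E'
from rig import *
import numpy as np, cv2
from scipy.spatial.transform import Rotation as R
from scipy.optimize import least_squares
def cam(c):
    k=get_calibration(c); return k,R.from_quat(k['rotation']) 
def proj(c,p):
    k,r=cam(c); q=r.inv().apply(np.atleast_2d(p)-k['origin'])
    return np.c_[k['fx']*q[:,0]/q[:,2]+k['cx'],k['fy']*q[:,1]/q[:,2]+k['cy']]
def ray(c,uv,z):
    k,r=cam(c); d=r.apply([(uv[0]-k['cx'])/k['fx'],(uv[1]-k['cy'])/k['fy'],1]); o=np.array(k['origin'])
    return o+d*(z-o[2])/d[2]
E
python3 - <<'E'
from h import *
pts=[('top',[60,0,0,220.3,166.2]),('top',[0,22,78,216,181.3]),('top',[30,-22,78,226.1,169.3]),('top',[0,177,71,162.1,193.3]),('top',[30,-177,71,282.3,160.5]),('scene',[0,22,78,229.4,206.6]),('scene',[30,-22,78,228.5,198.1]),('scene',[0,177,71,184.6,231.1]),('scene',[30,-177,71,269.8,179.6]),('top',[0,0,0,224.9,183.2])]
# end_stop z guess 25
pts[0][1][2]=25
def W(x,p): return np.r_[x[:2],0]+R.from_euler('z',x[2]).apply(np.array(p[:3])/1000)
f=lambda x: np.concatenate([proj(c,W(x,p))[0]-p[3:] for c,p in pts])
s=least_squares(f,[.5,0,0],loss='soft_l1',f_scale=2); x=s.x
print(x,np.round(f(x).reshape(-1,2),1).tolist())
for c,uv,z in [('top',[205.6,223.1],.012),('scene',[240.3,250.5],.012),('top',[257.4,209.1],.012),('scene',[273.4,223.7],.012),('top',[126.2,246],0)]:
    w=ray(c,uv,z); print(w,R.from_euler('z',-x[2]).apply(w-np.r_[x[:2],0])*1000)
np.save('rack.npy',x)
E
```

```text
[0.60237779 0.0562368  0.14612304] [[0.4, -3.8], [-0.8, 1.0], [2.5, 0.1], [0.2, -1.8], [-0.5, 0.0], [-1.8, 2.2], [4.1, 0.5], [2.6, 1.5], [-1.7, 1.7], [-0.4, -0.4]]
[0.48229677 0.11456561 0.012     ] [-110.30842869   75.19142983   12.        ]
[0.4759029  0.10672769 0.012     ] [-117.77539263   68.36801119   12.        ]
[ 0.52042701 -0.0411239   0.012     ] [-95.25349292 -84.39080266  12.        ]
[ 0.52189068 -0.04631673  0.012     ] [-94.561518   -89.74140158  12.        ]
[0.41901317 0.35599636 0.        ] [-137.76443275  323.26357319    0.        ]
```

The top view shows the larger block in the left lane (about (308,332) in the enlarged view) and the small one on the right at (385,310). Both gates are down, the tape is at (185,368), and the pliers are far to the right. The fitted rack pose agrees with both cameras.

```bash
cat >> h.py <<'E'
x=np.load('rack.npy') if __import__('os').path.exists('rack.npy') else None
def rel(p,tilt,rack=True,o=None):
    """tool-frame shift mm + rotvec deg from the present pose to TCP p (rack mm), fingers tilted `tilt` deg forward from down"""
    o=o or get_obs(); Rr=R.from_euler('z',x[2]); T=R.from_quat(o['tool_rot'])
    w=np.r_[x[:2],0]+Rr.apply(np.array(p)/1000) if rack else np.array(p)
    a=np.radians(tilt); y=Rr.apply([np.sin(a),0,-np.cos(a)])
    best=None
    for s in (1,-1):
        z=Rr.apply([0,s,0]); X=np.cross(y,z); G=R.from_matrix(np.c_[X,y,z])
        rv=(T.inv()*G).as_rotvec(degrees=True)
        if best is None or np.linalg.norm(rv)<np.linalg.norm(best): best=rv
    return np.round(np.r_[T.inv().apply(w-o['position'])*1000,best],1).tolist()
def here():
    o=get_obs(); print('t',round(o['time'],2),'rack mm',np.round(R.from_euler('z',-x[2]).apply(o['position']-np.r_[x[:2],0])*1000,1),'axis',np.round(R.from_euler('z',-x[2]).apply(R.from_quat(o['tool_rot']).apply([0,1,0])),3),'F',np.round(o['ft_force'],1),'q',np.round(o['q'],2))
E
python3 - <<'E'
from h import *
here(); print(R.from_quat(get_obs()['tool_rot']).as_matrix().round(2))
print(rel([.45,-.25,.3],0,False)); print(rel([-60,195,150],0))
E
```

```text
t 1.1 rack mm [-525.8 -588.   222.6] axis [-0. -0. -1.] F [ 0.3 -0.4  0.1] q [-1.48  0.53  1.43 -0.    1.18 -0.18]
[[-0.96 -0.    0.27]
 [-0.27 -0.   -0.96]
 [ 0.   -1.    0.  ]]
[-366.3, -77.5, -263.3, -0.0, 7.2, 0.0]
[-560.3, 72.5, -718.4, -0.0, 7.2, 0.0]
```

Emit:
drive_tool:
  plan:
    - [-40,-8,-28,0,1,0,40]
    - [-80,-17,-57,0,2,0,0]
    - [-120,-25,-86,0,3,0,0]
    - [-160,-34,-115,0,4,0,0]
    - [-200,-42,-144,0,5,0,0]
    - [-240,-51,-173,0,6,0,0]
    - [-280,-60,-202,0,7,0,0]
    - [-320,-68,-230,0,7.2,0,0]
    - [-350,-75,-252,0,7.2,0,0]
    - [-366,-78,-263,0,7.2,0,0]

```text
time: 2.1
position: [0.4515, -0.2477, 0.3016]
tool_rot: [0.052, -0.705, 0.705, -0.053]
ft_force: [0.1, -1.0, 0.7]
grip_width: 0.0152
```

```bash
python3 - <<'E'
from h import *
here(); print(rel([-120,195,200],0)); print(rel([-120,195,200],38))
E
```

```text
t 2.1 rack mm [-193.5 -278.8  301.6] axis [ 0.002 -0.001 -1.   ] F [ 0.1 -1.   0.7] q [-0.72  0.29  1.6   0.    1.25  0.7 ]
[-74.9, 101.4, -473.6, -0.0, 0.2, -0.1]
[-74.9, 101.4, -473.6, 0.0, 0.2, 37.9]
```

Emit:
drive_tool:
  plan:
    - [-12,12,-48,0,0,0,0]
    - [-24,24,-96,0,0,0,0]
    - [-36,36,-144,0,0,5,0]
    - [-50,50,-192,0,0,10,0]
    - [-62,64,-240,0,0,15,0]
    - [-74,80,-288,0,0,21,0]
    - [-86,96,-336,0,0,27,0]
    - [-98,112,-384,0,0,33,0]
    - [-108,128,-430,0,0,38,0]
    - [-115,141,-473,0,0,38,0]

```text
time: 3.1
position: [0.5033, 0.1482, 0.2073]
tool_rot: [0.154, 0.704, -0.64, 0.266]
ft_force: [1.7, -0.1, 0.9]
grip_width: 0.0001
```

```bash
python3 - <<'E'
from h import *
here(); print(rel([12,195,15],38)); 
cv2.imwrite('pics/s1.png',cv2.resize(camera('scene')[120:340,80:400],None,fx=2.4,fy=2.4))
E
```

```text
t 3.1 rack mm [-84.6 105.4 207.3] axis [ 0.571  0.051 -0.819] F [ 1.7 -0.1  0.9] q [-0.01  0.31  2.16  1.07  0.16  0.37]
[30.3, 217.3, -78.8, 2.9, 0.2, 3.1]
```

View pics/s1.png

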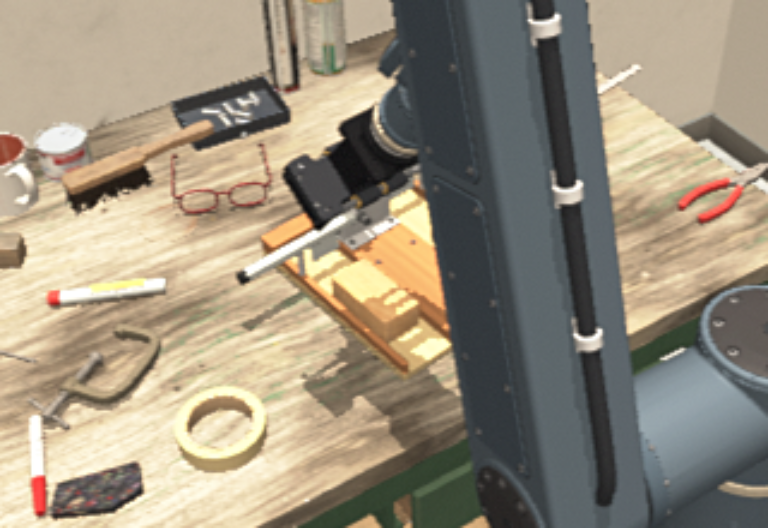

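```bash
python3 - <<'E'
from h import *
print(rel([-70,105,240],60)); print(get_calibration('wrist')['tool_from_camera'])
E
```

```text
[-30.8, -18.6, 1.9, 3.1, -0.5, 25.1]
[[-9.15939756e-04  9.65347344e-01  2.60966791e-01 -7.09687848e-02]
 [-1.01541230e-04 -2.60966989e-01  9.65347720e-01 -1.63402722e-01]
 [ 9.99999575e-01  8.57701466e-04  3.37052597e-04  1.44154882e-04]
 [ 0.00000000e+00  0.00000000e+00  0.00000000e+00  1.00000000e+00]]
```

Emit:
drive_tool:
  plan:
    - [-6,-4,0,1,0,4,0]
    - [-12,-8,0,2,0,8,0]
    - [-18,-12,0,3,0,12,0]
    - [-24,-15,0,3,0,16,0]
    - [-30,-18,0,3,0,20,0]
    - [-31,-18,2,3,0,25,0]
    - [-31,-18,2,3,0,25,0]
    - [-31,-18,2,3,0,25,0]
    - [-31,-18,2,3,0,25,0]
    - [-31,-18,2,3,0,25,0]

```text
time: 4.15
position: [0.5174, 0.1477, 0.2377]
tool_rot: [0.308, 0.639, -0.586, 0.393]
ft_force: [-0.7, 0.3, -0.7]
grip_width: 0.0006
```

```bash
python3 - <<'E'
from h import *
here(); print(rel([-75,195,130],60)); print(rel([-70,105,240],60));
E
```

```text
t 4.15 rack mm [-70.8 102.9 237.7] axis [ 0.862 -0.    -0.507] F [-0.7  0.3 -0.7] q [-0.01  0.46  2.41  2.95  0.77 -1.51]
[95.6, 50.9, -91.5, -0.0, -0.4, 0.5]
[-2.4, -0.5, -2.2, -0.0, -0.4, 0.5]
```

```bash
sed -i 's/def rel(p,tilt,rack=True,o=None)/def rel(p,tilt,rack=True,o=None,yaw=0)/; s/a=np.radians(tilt); y=Rr/a=np.radians(tilt); Ro=Rr*R.from_euler("z",yaw,degrees=True); y=Ro/; s/z=Rr.apply(\[0,s,0\])/z=Ro.apply([0,s,0])/' h.py
python3 - <<'E'
from h import *
print(rel([-80,207,100],60,yaw=-12)); print(rel([22,185,32],60,yaw=-12));
E
```

```text
[124.1, 61.8, -103.3, 10.3, 5.6, 0.5]
[130.9, 184.2, -81.3, 10.3, 5.6, 0.5]
```

Emit:
drive_tool:
  plan:
    - [6,3,-20,1,0.5,0,0]
    - [15,7,-45,3,1.5,0,0]
    - [27,13,-70,5,3,0,0]
    - [45,22,-92,7,4,0,0]
    - [65,32,-103,10,5.6,0.5,0]
    - [85,42,-103,10.3,5.6,0.5,0]
    - [105,52,-103,10.3,5.6,0.5,0]
    - [118,59,-103,10.3,5.6,0.5,0]
    - [124,62,-103,10.3,5.6,0.5,0]
    - [124,62,-103,10.3,5.6,0.5,0]

```text
time: 5.15
position: [0.4963, 0.2497, 0.1013]
tool_rot: [-0.374, -0.601, 0.622, -0.336]
ft_force: [-0.2, 0.1, 0.1]
grip_width: 0.0003
```

```bash
python3 - <<'E'
from h import *
here(); print(rel([22,185,30],60,yaw=-12))
cv2.imwrite('pics/s2.png',cv2.resize(camera('scene')[140:340,80:360],None,fx=2.8,fy=2.8))
E
```

```text
t 5.15 rack mm [-76.8 206.8 101.3] axis [ 0.85  -0.178 -0.496] F [-0.2  0.1  0.1] q [ 0.53  0.9   2.27  3.73  1.08 -1.55]
[11.7, 123.2, 1.1, 0.1, -0.0, -0.3]
```

View pics/s2.png

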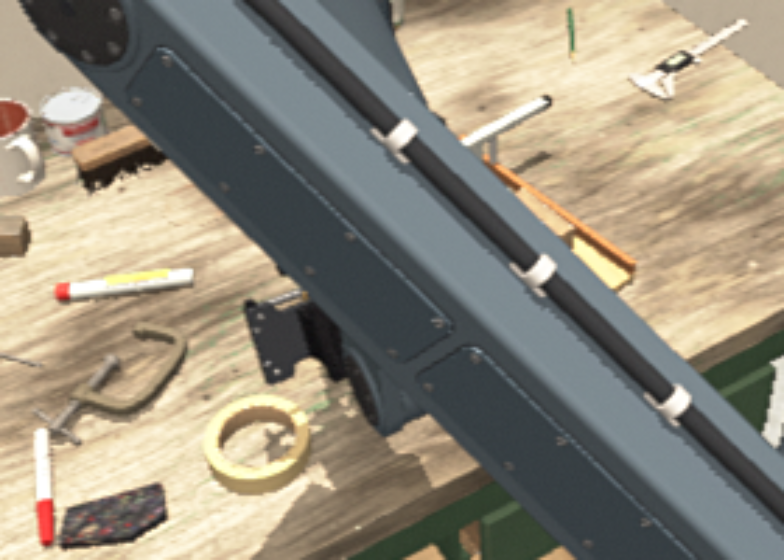

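```bash
python3 - <<'E'
from h import *
o=get_obs(); im=camera('wrist'); k=get_calibration('wrist')
T=np.eye(4);T[:3,:3]=R.from_quat(o['tool_rot']).as_matrix();T[:3,3]=o['position'];C=T@k['tool_from_camera']
def pw(p):
    w=np.r_[x[:2],0]+R.from_euler('z',x[2]).apply(np.array(p)/1000); q=np.linalg.inv(C)@np.r_[w,1]
    return [round(k['fx']*q[0]/q[2]+k['cx']),round(k['fy']*q[1]/q[2]+k['cy'])]
print(k['fx'],[ (t,mark_of('wrist',t)[:1]) for t in ['gate_left_push','end_stop']])
for p in [[0,177,71],[-7,210,85],[-7,210,71],[7,210,85],[-7,122,71],[-56,107,53]]:
    u=pw(p); print(p,u); cv2.circle(im,tuple(u),3,(0,0,255),-1)
cv2.imwrite('pics/w1.png',cv2.resize(im,None,fx=1.4,fy=1.4))
E
```

```text
297.46250915543305 [('gate_left_push', [{'location': [278.4, 177.6], 'conf': 0.61}]), ('end_stop', [{'location': [409.6, 146.4], 'conf': 0.79}])]
[0, 177, 71] [276, 177]
[-7, 210, 85] [238, 176]
[-7, 210, 71] [239, 188]
[7, 210, 85] [235, 164]
[-7, 122, 71] [339, 173]
[-56, 107, 53] [376, 227]
```

View pics/w1.png

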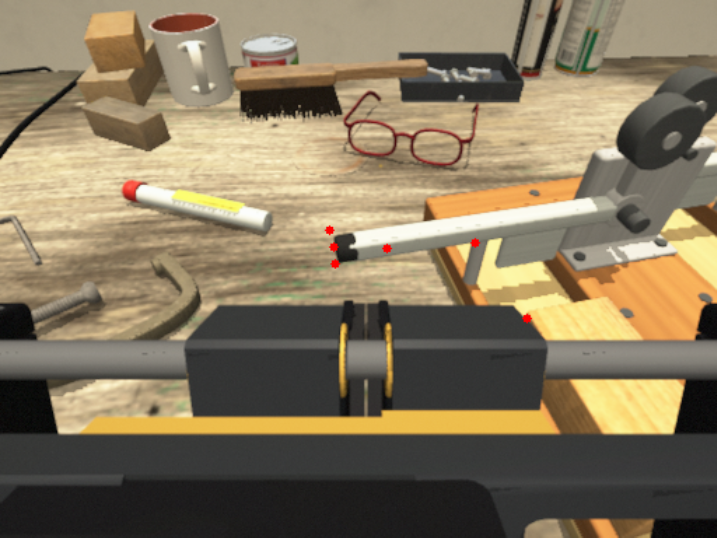

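Emit:
drive_tool:
  plan:
    - [12,15,5,0,0,0,0]
    - [12,30,5,0,0,0,0]
    - [12,45,5,0,0,0,0]
    - [12,60,5,0,0,0,0]
    - [12,75,5,0,0,0,0]
    - [12,90,5,0,0,0,0]
    - [12,105,5,0,0,0,0]
    - [12,118,5,0,0,0,0]
    - [12,123,5,0,0,0,0]
    - [12,123,5,0,0,0,0]

```text
time: 6.35
position: [0.5965, 0.2369, 0.0302]
tool_rot: [-0.374, -0.599, 0.623, -0.336]
ft_force: [-0.6, 0.6, -0.6]
grip_width: 0.0001
```

```bash
python3 - <<'E'
from h import *
here(); o=get_obs()
a0=np.array([22,181,30])
for th in np.arange(0,1.61,.1):
    # finger centre at the bar relative to the pivot; offset of TCP from it kept
    r,h=164,7+13
    c=np.array([22+r*np.cos(th)+h*np.sin(th),78+r*np.sin(th)-h*np.cos(th)])
    p=[22,c[0]-5,c[1]-28]; print(round(th,1),np.round(p),rel(p,60,yaw=-12)[:3])
E
```

```text
t 6.35 rack mm [ 20.5 179.6  30.2] axis [ 0.85  -0.182 -0.495] F [-0.6  0.6 -0.6] q [ 0.38  1.03  2.08  3.6   1.02 -1.59]
0.0 [ 22. 181.  30.] [-0.4, 1.1, -1.7]
0.1 [ 22. 182.  46.] [-14.6, -7.3, -2.8]
0.2 [ 22. 182.  63.] [-29.0, -15.3, -2.3]
0.3 [ 22. 180.  79.] [-43.5, -23.1, -0.2]
0.4 [ 22. 176.  95.] [-57.8, -30.4, 3.5]
0.5 [ 22. 171. 111.] [-72.0, -37.1, 8.7]
0.6 [ 22. 164. 126.] [-85.7, -43.3, 15.4]
0.7 [ 22. 155. 140.] [-99.0, -48.9, 23.6]
0.8 [ 22. 146. 154.] [-111.6, -53.7, 33.1]
0.9 [ 22. 135. 166.] [-123.4, -57.8, 43.9]
1.0 [ 22. 122. 177.] [-134.3, -61.1, 55.8]
1.1 [ 22. 109. 187.] [-144.3, -63.6, 68.7]
1.2 [ 22.  95. 196.] [-153.1, -65.3, 82.6]
1.3 [ 22.  80. 203.] [-160.8, -66.1, 97.2]
1.4 [ 22.  65. 208.] [-167.2, -66.0, 112.4]
1.5 [ 22.  49. 212.] [-172.3, -65.0, 128.1]
1.6 [ 22.  32. 215.] [-176.0, -63.2, 144.1]
```

Emit:
drive_tool:
  plan:
    - [-8,-4,-2,0,0,0,0]
    - [-15,-7,-3,0,0,0,0]
    - [-22,-11,-3,0,0,0,0]
    - [-29,-15,-2,0,0,0,0]
    - [-36,-19,-1,0,0,0,0]
    - [-43,-23,0,0,0,0,0]
    - [-50,-27,2,0,0,0,0]
    - [-58,-30,4,0,0,0,0]
    - [-65,-34,6,0,0,0,0]
    - [-72,-37,9,0,0,0,0]

```text
time: 7.35
position: [0.5989, 0.2277, 0.1121]
tool_rot: [-0.374, -0.599, 0.623, -0.336]
ft_force: [-1.3, -0.4, -0.7]
grip_width: 0.0007
```

```bash
python3 - <<'E'
from h import *
here()
for n,a in [('top',(130,230,130,320))]:
    cv2.imwrite('pics/t2.png',cv2.resize(camera(n)[a[0]:a[1],a[2]:a[3]],None,fx=4,fy=4))
for th in np.arange(.6,1.41,.1):
    r,h=164,7+13
    c=np.array([22+r*np.cos(th)+h*np.sin(th),78+r*np.sin(th)-h*np.cos(th)])
    p=[22,c[0]-5,c[1]-28]; print(round(th,1),rel(p,60,yaw=-12)[:3])
E
```

```text
t 7.35 rack mm [ 21.5 170.2 112.1] axis [ 0.85  -0.181 -0.495] F [-1.3 -0.4 -0.7] q [ 0.36  0.83  2.11  3.63  0.88 -1.68]
0.6 [-11.7, -5.0, 5.9]
0.7 [-24.9, -10.5, 14.0]
0.8 [-37.5, -15.4, 23.5]
0.9 [-49.4, -19.4, 34.3]
1.0 [-60.3, -22.7, 46.2]
1.1 [-70.3, -25.2, 59.1]
1.2 [-79.2, -26.8, 73.0]
1.3 [-86.8, -27.6, 87.6]
1.4 [-93.3, -27.5, 102.8]
```

View pics/t2.png

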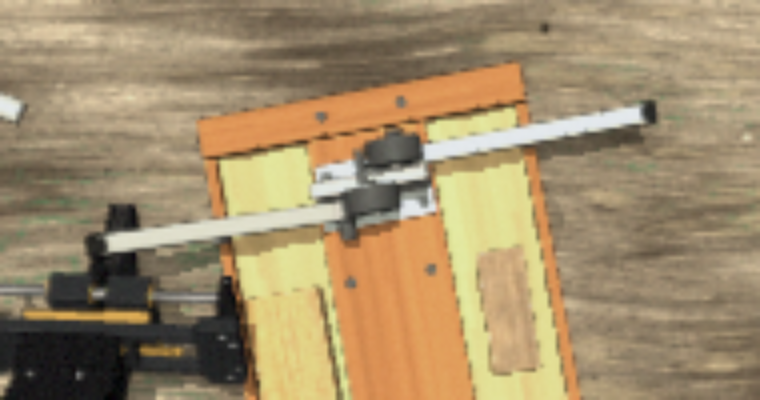

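The gate arm is up on the fingers, with its tip at (95,243) in the crop, and the other gate is still down. I'll continue along the arc.

Emit:
drive_tool:
  plan:
    - [-6,-3,3,0,0,0,0]
    - [-12,-5,6,0,0,0,0]
    - [-18,-8,10,0,0,0,0]
    - [-25,-10,14,0,0,0,0]
    - [-31,-13,18,0,0,0,0]
    - [-37,-15,23,0,0,0,0]
    - [-43,-17,29,0,0,0,0]
    - [-49,-19,34,0,0,0,0]
    - [-55,-21,40,0,0,0,0]
    - [-60,-23,46,0,0,0,0]

```text
time: 8.4
position: [0.6059, 0.181, 0.1757]
tool_rot: [-0.374, -0.599, 0.623, -0.336]
ft_force: [-0.2, 0.3, 1.0]
grip_width: 0.0009
```

Emit:
drive_tool:
  plan:
    - [-5,-1,6,0,0,0,0]
    - [-10,-2,13,0,0,0,0]
    - [-15,-3,20,0,0,0,0]
    - [-19,-4,27,0,0,0,0]
    - [-23,-5,34,0,0,0,0]
    - [-26,-5,41,0,0,0,0]
    - [-29,-5,49,0,0,0,0]
    - [-32,-5,56,0,0,0,0]
    - [-32,-5,56,0,0,0,0]
    - [-32,-5,56,0,0,0,0]

```text
time: 9.4
position: [0.6137, 0.1247, 0.2052]
tool_rot: [-0.374, -0.599, 0.623, -0.336]
ft_force: [0.1, 0.5, 0.3]
grip_width: 0.0002
```

```bash
python3 - <<'E'
from h import *
here()
a=(130,230,130,320)
cv2.imwrite('pics/t3.png',cv2.resize(camera('top')[a[0]:a[1],a[2]:a[3]],None,fx=4,fy=4))
E
```

```text
t 9.4 rack mm [ 21.1  66.1 205.2] axis [ 0.849 -0.181 -0.495] F [0.1 0.5 0.3] q [ 0.09  0.59  2.19  3.35  0.69 -1.66]
```

View pics/t3.png

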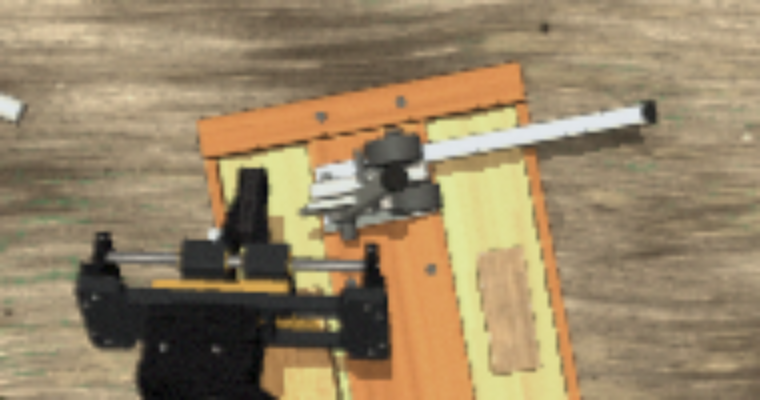

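The gate is fully raised: its black tip at (395,180) leans over the spine and the fingers are clear of it. Next I retract and return the tool to vertical.

```bash
python3 - <<'E'
from h import *
print(rel([-50,85,235],60,yaw=30))
E
```

```text
[10.5, -78.6, -3.4, -36.5, -20.8, -0.3]
```

Emit:
drive_tool:
  plan:
    - [2,-15,-3,0,0,0,0]
    - [3,-30,-3,-4,-2,0,0]
    - [5,-45,-3,-9,-5,0,0]
    - [6,-55,-3,-14,-8,0,0]
    - [8,-65,-3,-19,-11,0,0]
    - [9,-72,-3,-24,-14,0,0]
    - [10,-79,-3,-29,-17,0,0]
    - [10,-79,-3,-34,-19,0,0]
    - [10,-79,-3,-36.5,-21,0,0]
    - [10,-79,-3,-36.5,-21,0,0]

```text
time: 10.45
position: [0.5411, 0.1319, 0.2362]
tool_rot: [0.134, 0.693, -0.462, 0.538]
ft_force: [-0.4, -0.4, -0.2]
grip_width: 0.0004
```

```bash
python3 - <<'E'
from h import *
here()
print(rel([-100,82,240],0,yaw=30)); print(rel([-100,82,240],30,yaw=30))
E
```

```text
t 10.45 rack mm [-49.6  83.8 236.2] axis [ 0.753  0.433 -0.496] F [-0.4 -0.4 -0.2] q [-0.44  0.49  2.27  1.8   0.92 -1.15]
[18.7, -40.6, -23.6, -0.2, 0.2, -60.3]
[18.7, -40.6, -23.6, -0.2, 0.2, -30.3]
```

Emit:
drive_tool:
  plan:
    - [2,-5,-3,0,0,-6,0]
    - [4,-10,-6,0,0,-13,0]
    - [7,-15,-9,0,0,-20,0]
    - [10,-20,-12,0,0,-27,0]
    - [12,-25,-15,0,0,-34,0]
    - [14,-30,-18,0,0,-41,0]
    - [16,-35,-21,0,0,-48,0]
    - [18,-40,-24,0,0,-55,0]
    - [19,-41,-24,0,0,-60,0]
    - [19,-41,-24,0,0,-60,0]

```text
time: 11.45
position: [0.4879, 0.1249, 0.2402]
tool_rot: [0.234, -0.666, 0.669, -0.233]
ft_force: [0.3, 1.1, -0.5]
grip_width: 0.0002
```

```bash
python3 - <<'E'
from h import *
here()
im=camera('top')
for t in ['work_block','gate_left_push','small_block']: print(t,[(d['location'],d['conf']) for d in mark_of('top',t)[:1]])
w=ray('top',mark_of('top','work_block')[0]['location'],.012); print(R.from_euler('z',-x[2]).apply(w-np.r_[x[:2],0])*1000)
print(rel([-192,79,130],0)); print(rel([-192,79,33],0))
E
```

```text
t 11.45 rack mm [-103.3   84.6  240.2] axis [ 0.    -0.004 -1.   ] F [ 0.3  1.1 -0.5] q [ 0.03  0.34  1.71 -0.    1.09  0.93]
work_block [([205.3, 222.8], 0.55)]
gate_left_push []
small_block [([256.3, 206.9], 0.69)]
[-109.27483951   75.9285841    12.        ]
[79.4, 108.2, -39.9, 0.0, 30.2, -0.1]
[79.6, 205.2, -39.9, 0.0, 30.2, -0.1]
```

Emit:
drive_tool:
  plan:
    - [12,0,-6,0,6,0,0]
    - [30,0,-15,0,13,0,0]
    - [50,10,-25,0,20,0,0]
    - [70,25,-36,0,27,0,0]
    - [79,45,-38,0,30,0,0]
    - [79,65,-38,0,30,0,0]
    - [79,85,-38,0,30,0,0]
    - [79,105,-38,0,30,0,0]
    - [79,115,-38,0,30,0,0]
    - [79,115,-38,0,30,0,0]

```text
time: 12.7
position: [0.4022, 0.1036, 0.123]
tool_rot: [-0.052, 0.705, -0.705, 0.052]
ft_force: [-0.3, 0.0, -0.3]
grip_width: 0.0006
```

```bash
python3 - <<'E'
from h import *
here(); print(rel([-192,78,35],0))
cv2.imwrite('pics/w2.png',cv2.resize(camera('wrist'),None,fx=1.4,fy=1.4))
E
```

```text
t 12.7 rack mm [-191.1   76.   123. ] axis [ 0.     0.001 -1.   ] F [-0.3  0.  -0.3] q [-0.02  0.44  2.04  0.    0.66  1.4 ]
[0.9, 88.0, -1.9, 0.0, 0.0, -0.0]
```

View pics/w2.png

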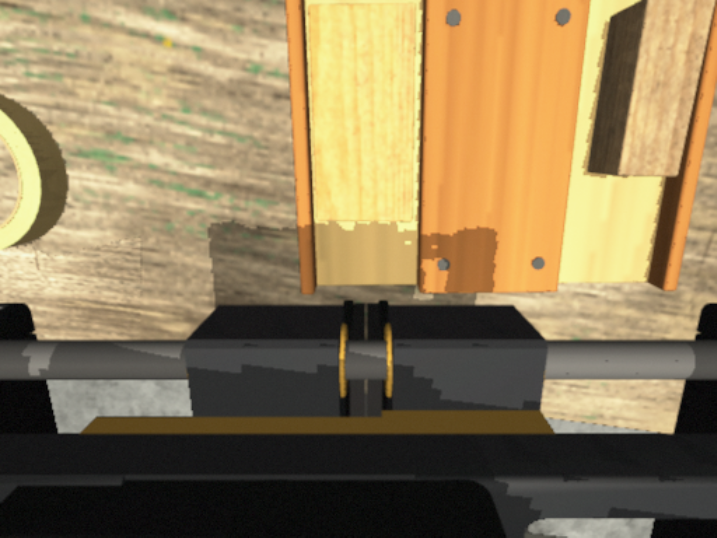

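The fingers line up with the lane centre (column 366; lane 310–418), behind the block's rear edge at row 220. I'll descend and then push.

Emit:
drive_tool:
  plan:
    - [0,12,0,0,0,0,0]
    - [0,25,0,0,0,0,0]
    - [0,38,0,0,0,0,0]
    - [0,51,0,0,0,0,0]
    - [0,64,0,0,0,0,0]
    - [0,76,0,0,0,0,0]
    - [0,85,0,0,0,0,0]
    - [0,88,0,0,0,0,0]
    - [0,88,0,0,0,0,0]

```text
time: 13.65
position: [0.4056, 0.1039, 0.0362]
tool_rot: [0.05, -0.705, 0.705, -0.054]
ft_force: [0.1, 0.0, -0.5]
grip_width: 0.0007
```

```bash
python3 - <<'E'
from h import *
here(); print(rel([-61,77,35],0),rel([-130,77,35],0))
E
```

```text
t 13.65 rack mm [-187.7   75.8   36.2] axis [ 0.005 -0.001 -1.   ] F [ 0.1  0.  -0.5] q [-0.02  0.64  2.09 -0.    0.41  1.41]
[-126.7, 1.8, -1.0, -0.1, 0.1, -0.3] [-57.7, 1.5, -1.1, -0.1, 0.1, -0.3]
```

Emit:
drive_tool:
  plan:
    - [-4,1,0,0,0,0,0]
    - [-10,1,-1,0,0,0,0]
    - [-16,1,-1,0,0,0,0]
    - [-24,1,-1,0,0,0,0]
    - [-32,1,-1,0,0,0,0]
    - [-41,1,-1,0,0,0,0]
    - [-50,1,-1,0,0,0,0]
    - [-59,1,-1,0,0,0,0]
    - [-68,1,-1,0,0,0,0]
    - [-76,1,-1,0,0,0,0]

```text
time: 14.65
position: [0.4818, 0.1163, 0.0354]
tool_rot: [0.05, -0.705, 0.705, -0.054]
ft_force: [-0.4, -0.2, -0.1]
grip_width: 0.0004
```

```bash
python3 - <<'E'
from h import *
here(); print(rel([-61,77,35],0))
im=camera('top'); cv2.imwrite('pics/t4.png',cv2.resize(im[130:230,130:320],None,fx=4,fy=4))
print(mark_of('top','work_block')[:1])
E
```

```text
t 14.65 rack mm [-110.5   77.    35.4] axis [ 0.005 -0.001 -1.   ] F [-0.4 -0.2 -0.1] q [ 0.01  0.68  1.9  -0.    0.56  1.43]
[-49.5, 0.7, 0.1, -0.1, 0.1, -0.3]
[{'location': [202.6, 203.7], 'conf': 0.65}]
```

View pics/t4.png

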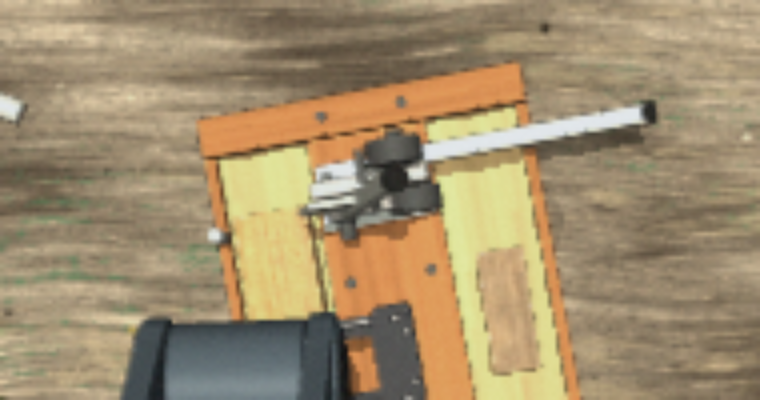

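The block is sliding in its lane (front edge at about row 210 in the crop, stop at about 155) and the gate is still raised. About 45–50 mm remains.

Emit:
drive_tool:
  plan:
    - [-7,0,0,0,0,0,0]
    - [-14,0,0,0,0,0,0]
    - [-21,0,0,0,0,0,0]
    - [-27,0,0,0,0,0,0]
    - [-32,0,0,0,0,0,0]
    - [-36,0,0,0,0,0,0]
    - [-39,0,0,0,0,0,0]
    - [-41,0,0,0,0,0,0]
    - [-42,0,0,0,0,0,0]

```text
time: 15.65
position: [0.5223, 0.1224, 0.0356]
tool_rot: [0.051, -0.705, 0.705, -0.054]
ft_force: [-0.4, -0.6, 0.3]
grip_width: 0.0004
```

Emit:
drive_tool:
  plan:
    - [-1,0,0,0,0,0,0]
    - [-2,0,0,0,0,0,0]
    - [-3,0,0,0,0,0,0]
    - [-4,0,0,0,0,0,0]
    - [-5,0,0,0,0,0,0]
    - [-5,0,0,0,0,0,0]

```text
time: 16.25
position: [0.5276, 0.1231, 0.0357]
tool_rot: [0.05, -0.705, 0.705, -0.054]
ft_force: [-0.5, -0.0, 0.7]
grip_width: 0.0006
```

```bash
python3 - <<'E'
from h import *
here(); print(rel([-61,77,35],0))
E
```

```text
t 16.25 rack mm [-64.3  77.1  35.7] axis [ 0.005 -0.001 -1.   ] F [-0.5 -0.   0.7] q [ 0.02  0.71  1.78 -0.    0.65  1.45]
[-3.3, 0.7, 0.1, -0.1, 0.1, -0.3]
```

No contact with the stop yet, so I keep going in small steps until the force rises.

Emit:
drive_tool:
  plan:
    - [-0.7,0,0,0,0,0,0]
    - [-1.4,0,0,0,0,0,0]
    - [-2.1,0,0,0,0,0,0]
    - [-2.8,0,0,0,0,0,0]
    - [-3.5,0,0,0,0,0,0]
    - [-3.5,0,0,0,0,0,0]

```text
time: 16.85
position: [0.529, 0.1235, 0.0355]
tool_rot: [0.052, -0.705, 0.705, -0.053]
ft_force: [-5.1, -1.1, 3.1]
grip_width: 0.0009
```

Emit:
drive_tool:
  plan:
    - [-0.7,0,0,0,0,0,0]
    - [-1.4,0,0,0,0,0,0]
    - [-2,0,0,0,0,0,0]
    - [-2,0,0,0,0,0,0]

```text
time: 17.25
position: [0.5289, 0.1235, 0.0354]
tool_rot: [0.054, -0.705, 0.706, -0.051]
ft_force: [-7.3, -3.2, 5.2]
grip_width: 0.0007
```

The tool has stopped moving and the force is rising, so the block is against the stop. I'll back off and go up.

Emit:
drive_tool:
  plan:
    - [4,0,0,0,0,0,0]
    - [15,0,0,0,0,0,0]
    - [30,0,0,0,0,0,0]
    - [50,0,0,0,0,0,0]
    - [65,-10,0,0,0,0,0]
    - [75,-35,0,0,0,0,0]
    - [80,-70,0,0,0,0,0]
    - [80,-110,0,0,0,0,0]
    - [80,-150,0,0,0,0,0]
    - [80,-170,0,0,0,0,0]

```text
time: 18.25
position: [0.455, 0.1123, 0.2088]
tool_rot: [0.047, -0.705, 0.706, -0.057]
ft_force: [0.5, 0.1, 0.3]
grip_width: 0.0
```

```bash
python3 - <<'E'
from h import *
here()
im=camera('top')
m=mark_of('top','work_block')[:1]; print(m)
if m: w=ray('top',m[0]['location'],.012); print(R.from_euler('z',-x[2]).apply(w-np.r_[x[:2],0])*1000)
a=cv2.resize(im[130:230,130:320],None,fx=4,fy=4); b=cv2.resize(camera('wrist')[:240],(760,356))
cv2.imwrite('pics/t5.png',np.vstack([a[:240],b]))
E
```

```text
t 18.25 rack mm [-137.6   77.   208.8] axis [ 0.014 -0.002 -1.   ] F [0.5 0.1 0.3] q [ 0.    0.33  1.84 -0.    0.96  1.43]
[{'location': [197.6, 186.3], 'conf': 0.95}]
[ 2.38699346 80.78571644 12.        ]
```

View pics/t5.png

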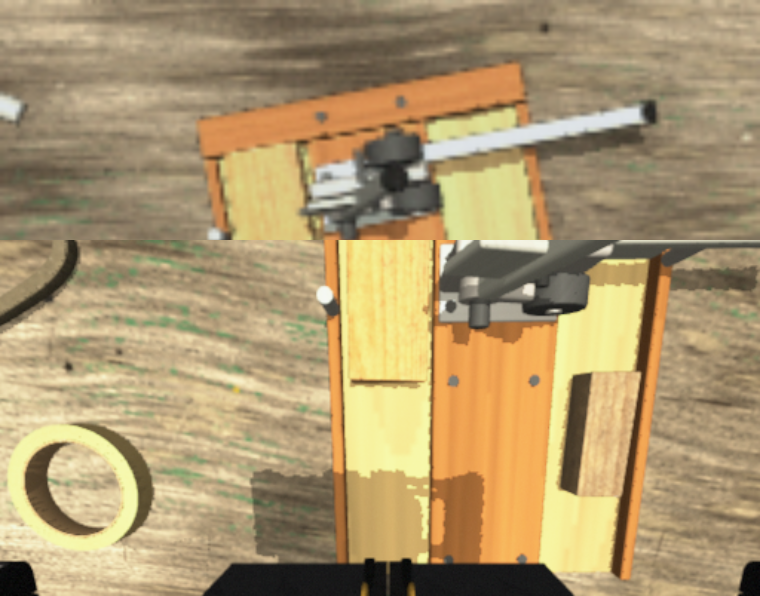

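The block's front end meets the end stop (row 150, top crop) and sits square in the lane. The left gate is up, the right gate is down, and the small block and tape are in place.

```bash
python3 -c "
from rig import *
print(hand_in())"
```

```text
the job is handed in; nothing more can be done
None
```

The job is done and handed in: the left gate stays raised by itself, and the larger block rests against the end stop. It took about 18 s of the 64 s allowed.

- **Gate:** the larger block was in the left lane. I pushed that gate's bar up from underneath with the closed fingers, past its balance point. It fell fully open over the spine and stayed there, at forces of about 1 N.
- **Block:** I then pushed it along the lane from behind until the tool stopped moving and the force rose to about 9 N. I backed off and lifted clear before handing in.

**Last checks:**
- The network placed the block's origin at rack x ≈ 2.4 mm against the nominal 4 mm, within the measuring error. In the picture its front end touches the stop and it sits square in the lane.
- The right gate was still down, and the small block and tape roll looked undisturbed.
- The pliers were out of view in the final pictures, but the arm never worked near them.

No check failed. The only disagreements were the few-millimetre camera and rack-fit offsets: the gate bar appeared about 5 mm to the side of where the fit put it.

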